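Bring out the beaker tray

TASK

Two sample trays in the carrier have been left ajar: first push the one with the capped jar fully home, then hook a fingertip behind the front lip of the one with the open glass beaker and draw it all the way out to its stop. The job is done with the fingertips on the trays alone: do not touch, lift or tip the beaker or the jar, leave the other things where they stand, and finish with one tray shut and the beaker's tray fully out.

Things in the scene. Friction and masses are not known exactly. Their poses are not given: they have to be found in the camera images.
- carrier: low open grey tray carrier, 186 x 202 x 50 mm, fixed. Origin on the worktop under its middle; x along the rails to its back wall (away from the robot, within 0.2 rad), y left, z up. Holds two aluminium trays side by side, each 180 x 84 mm, at y = +47 mm (left) and -47 mm (right), between rails 32 mm high. With a tray home its lip's rear face is at x = -85 mm; it comes out to -x over clear worktop.
- left_tray (a joint): slide of the left tray (the one on the carrier's +y side), m: 0 = fully home against the carrier's back, 0.12 = fully out at its stop; grows as the tray comes out along the carrier's -x. Starts between 0.02 and 0.05. It slides with about 2 N of friction and stays where it is left; no spring or catch.
- right_tray (a joint): slide of the right tray (the one on the carrier's -y side), m: 0 = fully home against the carrier's back, 0.12 = fully out at its stop; grows as the tray comes out along the carrier's -x. Starts between 0.02 and 0.05. It slides with about 2 N of friction and stays where it is left; no spring or catch.
- left_lip (a point): mid-width of the left tray's upright front lip, top of its rear face, 53 mm above the worktop; axes as carrier, moves with the tray. Lip 84 mm wide, 5 mm thick (front face 5 mm to -x; 7 mm bead on top), 38 mm high. Behind it (+x) an empty finger pocket 52 mm long up to an 18 mm high partition, 78 mm wide between 20 mm side walls, floor 14.5 mm above the worktop; then the compartment, 117 mm long.
- right_lip (a point): mid-width of the right tray's upright front lip, top of its rear face, 53 mm above the worktop; axes as carrier, moves with the tray. Lip 84 mm wide, 5 mm thick (front face 5 mm to -x; 7 mm bead on top), 38 mm high. Behind it (+x) an empty finger pocket 52 mm long up to an 18 mm high partition, 78 mm wide between 20 mm side walls, floor 14.5 mm above the worktop; then the compartment, 117 mm long.
- beaker: open glass beaker, 54 mm across (60 with the spout), 70 mm high, standing loose in the rear compartment of one of the trays (which one varies). Origin at the centre of its underside, z up.
- jar: white plastic jar with a screw cap, 50 mm across, 66 mm high, standing loose in the compartment of the other tray. Origin at the centre of its underside, z up.
- flask: conical glass flask, 65 mm across, 105 mm high, standing to the right of the trays' way out. Bystander. Origin at the centre of its underside.
- stopwatch: black stopwatch, 71 x 59 x 17 mm, lying on the worktop. Bystander. Origin at the centre of its underside.
- indicator_box: small flat box, 46 x 72 x 14 mm, on the worktop. Bystander. Origin at the centre of its underside.
- mug: tea mug, 78 x 110 x 97 mm, on the worktop to the right. Bystander. Origin at the centre of its underside.
Things that resemble listed ones, but are neither listed nor needed, are in the scene too. Leave any orange look-alike of the jar alone. What is shaped like the beaker but yellow is not meant.

How it is judged:
By the outcome, as a careful person would: the job done as asked, in the order asked, and still so for the second after the job is handed in, with the robot touching nothing.
It also fails if it takes over 42 s, if anything falls off the work surface, if the arm or the gripper's body presses on something with over 40 N, if the wrist force passes 120 N, or if a joint passes its speed limit or range.

ROBOT

A 7-joint arm with a two-finger parallel gripper is mounted at the origin on a cart in front of the work surface, level with it; the furniture and walls round the work are solid. World frame = base frame: x ahead of the robot, y to its left, z up, the work surface at z = 0. Lengths are in mm, angles in rad, forces in N, time in s.
With the tool pointing down it reaches from about 400 to 925 mm from the base axis. Payload 5.6 kg.
Tool frame: the origin (TCP) lies on the centre line of the jaws, within the pads' length; the fingertips stand 22 mm ahead of it and the grasp point (between the pads) lies 3 mm ahead of it (manip.tcp_to_tips is the distance from the TCP to the fingertips, in mm); z points along the fingers, y is the line along which they close (so a half turn about z gives the same grasp; the last joint's range is limited). The gripper opens to 85 mm and grips with 20 to 120 N. Pads are 22 mm wide; open, the fingers measure 114 mm over their backs; the gripper's body (76 mm by 85 mm) begins 54 mm behind the grasp point. The pads swing forward as they close: fully open they stand 13 mm farther back than shut.
Start: joints at [1.255, 0.468, -0.012, 1.603, 0.006, 1.071, -0.056], TCP at [175.088, -625.981, 253.29] pointing down, gripper open.
Joint ranges: [-2.53, 2.53], [-0.31, 2.02], [-1.57, 1.55], [0.28, 2.44], [-1.29, 4.43], [0.15, 1.84], [-2.92, 2.92]. Speed limits (rad/s): [2.57, 2.57, 3.14, 3.14, 3.14, 3.14, 3.14].

INTERFACE

Orientations are given as a rotation vector (axis times angle).
In Python, from bench import manip gives the robot as it stands.
- The arm moves only by the shell command python3 -m handwheel 'ROWS'. ROWS is JSON, a list of rows, each an object with "xyz": the shift along the tool's x, y, z in m, a list of three; "rotation": the turn, a rotation vector about the tool's x, y, z in degrees, a list of three; "hand": the opening, from 0 (shut) to 1 (fully open). A call has 1 to 12 rows; each row shifts and turns the commanded pose from where the row before left it, along the tool's axes as they then stand; what a row does not reach is not made up. A row lasts 1/10 s, in which the tool goes at most 50 mm and 8.59 degrees, less where a joint would pass 70% of its speed; a pose out of reach is approached as far as the arm can. A call is refused whole if a number of a shift passes 0.05 or a number of a turn 8.59, either way. A call with a gripper value outside its range is refused whole. The fingers move at their own pace and stop on an object; the grip force is fixed at half the most. Time passes only in rows, so rows that do not move let the fingers close. It gives the time, the measured TCP pose, the force, the opening and the grip force at its end, in the units of the state.
- manip.observe(): the state, without advancing time (a new reading comes with each control period).
- manip.camera(name): name is "scene" or "top"; returns a dict with "color" (384x512x3 uint8, red, green, blue), "vertical_fov" (degrees; the focal length in pixels is half the picture's height over the tangent of half this angle, whatever the lens; pixels are square), "cx", "cy" (the principal point, pixels), "k1" (the pictures are not rectified: a ray, as slopes to the right and down, at radius r is drawn at 1 + k1 r^2 times it, then the intrinsics apply), "xyz" and "attitude" of the camera in the world. Camera axes: x right, y down, z forward; pixel columns grow to the right and rows downward; lengths in mm; the calibration is good to about 2 mm. A picture is of the moment at which its call begins. There is no depth.
- manip.sign_off(): hands the job in; it is judged then, once.
The state is a dict: "clock": time; "q": joint angles; "qd": joint speeds; "tau": joint torques, N m; "ee_pos": TCP position; "eef_rot": TCP orientation; "ft_force": force on the tool from outside, world axes, zero at the start; "moment": the same for the moment, N m; "width": finger opening in mm; "finger_force": force on a finger pad.
Only numpy, scipy, OpenCV 4.12 (cv2) and the standard library are available. Lean on these libraries where they do the work, as an engineer would, in place of code of your own. Each camera call takes 0.05 s, during which the arm holds its last target. There are 200 camera calls.

## Working session

There is one attempt and no reset: what is moved stays moved. The work goes in short steps, Python scripts to look and compute and a shell command to move; the robot and the scene stay as the last step left them, time stands still between calls to the robot, and variables do not carry over. Pictures are saved under pics/ and viewed, at most 10 in all, crops included, and the job is handed in when it is done.

```bash
mkdir -p pics; ls; cat > h.py <<'E'
import numpy as np, cv2, json
from bench import manip
from scipy.spatial.transform import Rotation as R
def cam(n):
    c=manip.camera(n); return c
def K(c):
    f=192/np.tan(np.radians(c["vertical_fov"])/2); return f
def rot(c):
    a=np.array(c["attitude"],float)
    return R.from_rotvec(a) if a.shape==(3,) else R.from_matrix(a)
def pix2w(c,u,v,z):
    f=K(c); d=np.array([(u-c["cx"])/f,(v-c["cy"])/f]); s=d.copy()
    for _ in range(30): s=d/(1+c["k1"]*(s@s))
    w=rot(c).apply([s[0],s[1],1]); p=np.array(c["xyz"]); return p+w*(z-p[2])/w[2]
def w2pix(c,P):
    q=rot(c).inv().apply(np.atleast_2d(P)-np.array(c["xyz"])); s=q[:,:2]/q[:,2:]; 
    s=s*(1+c["k1"]*(s**2).sum(1))[:,None]; return s*K(c)+[c["cx"],c["cy"]]
E
python3 - <<'E'
from h import *
for n in("scene","top"):
    c=cam(n); cv2.imwrite(f"pics/{n}0.png",c["color"][:,:,::-1]); print(n,{k:v for k,v in c.items() if k!="color"})
    np.save(f"pics/{n}0.npy",c,allow_pickle=True)
print(manip.observe(),manip.tcp_to_tips)
E
```

```text
pics
scene {'vertical_fov': 44.55403593785155, 'cx': 256.0195696888228, 'cy': 188.71543371065584, 'k1': -0.14483274538320304, 'xyz': array([-113.79509425,  809.94725158,  646.54758855]), 'attitude': array([-0.67657189,  2.29352714, -1.46528137])}
top {'vertical_fov': 55.077393096835095, 'cx': 253.62018327260296, 'cy': 196.82067424115027, 'k1': -0.05479224553244327, 'xyz': array([ 536.05447288, -224.11687971, 1142.1388916 ]), 'attitude': array([-2.23352977,  2.16992714, -0.08889316])}
{'clock': 0.1, 'q': array([ 1.25501936,  0.46830132, -0.01156271,  1.60354794,  0.00600214,
        1.07142231, -0.05632441]), 'qd': array([ 0.00038884, -0.00060803, -0.00102237, -0.00209306,  0.00107307,
       -0.00136843,  0.00052477]), 'tau': array([ 8.21438352e-04, -5.33520949e+01,  2.14398291e-02, -2.51967216e+01,
        1.14888162e-02,  4.33897032e-03,  6.86047861e-05]), 'ee_pos': array([ 174.89933423, -625.52817639,  252.4188355 ]), 'eef_rot': array([-3.11085407e+00, -4.26739422e-01,  5.64369324e-04]), 'ft_force': array([ 0.1344217 , -0.27375322, -0.96510613]), 'moment': array([-0.01121605, -0.0132624 , -0.02487972]), 'finger_force': 0.0, 'width': 85.25044781554537} 22.0
```

View pics/scene0.png

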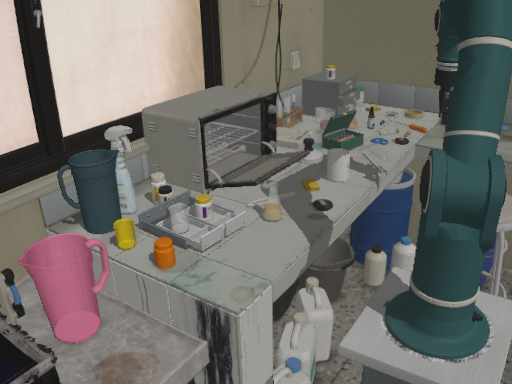

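View pics/top0.png

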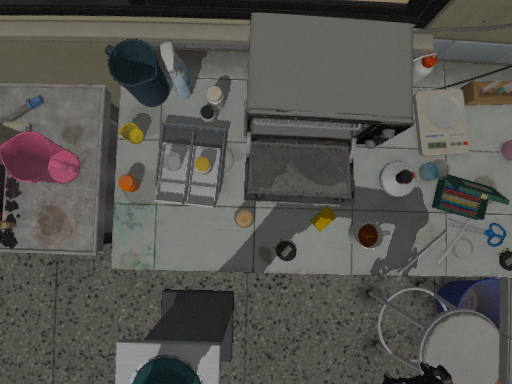

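The top view shows the carrier at about (193,160). A clear glass sits at (173,160) in the left tray and a white jar with a yellow cap at (203,164) in the right tray. The look-alikes are the yellow cup at (132,132) and the orange jar at (128,184), both outside the carrier. The clear glass and the white jar fit the description. The flask is at (244,217). I'll confirm all this in enlarged crops.

```bash
python3 - <<'E'
from h import *
a=np.load("pics/top0.npy",allow_pickle=True).item(); b=np.load("pics/scene0.npy",allow_pickle=True).item()
A=cv2.resize(a["color"][110:210,145:265,::-1],None,fx=6.6,fy=6,interpolation=cv2.INTER_CUBIC) if 0 else cv2.resize(a["color"][112:210,150:260,::-1],None,fx=6,fy=6,interpolation=cv2.INTER_CUBIC)
B=cv2.resize(b["color"][175:260,130:255,::-1],None,fx=6,fy=6,interpolation=cv2.INTER_CUBIC)
cv2.imwrite("pics/topc.png",A);cv2.imwrite("pics/scenec.png",B)
E
```

```text
(no output)
```

View pics/topc.png

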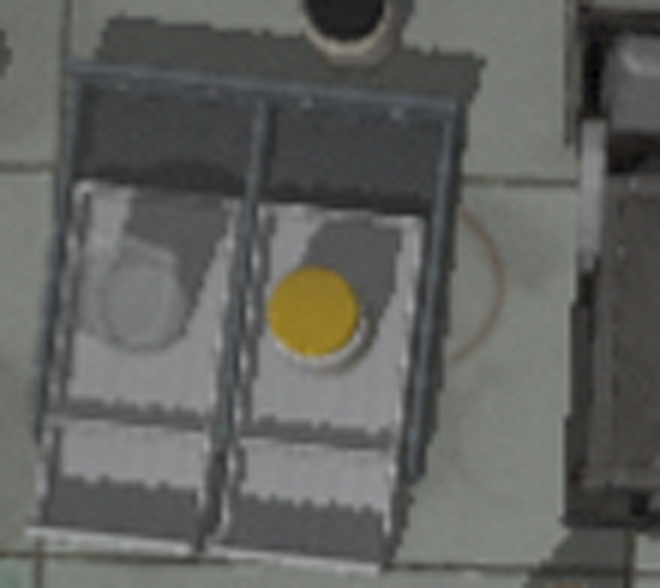

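View pics/scenec.png

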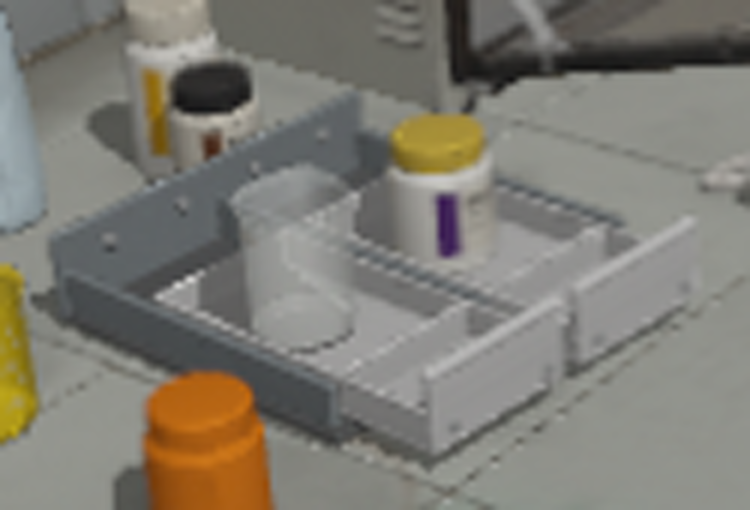

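Confirmed: the glass beaker is in the left tray and the white jar with the yellow cap is in the right tray. In the top crop, the left lip runs from (28,532) to (200,552) and the right lip from (210,552) to (382,572). The back wall runs from (70,62) to (465,100).

```bash
python3 - <<'E'
from h import *
a=np.load("pics/top0.npy",allow_pickle=True).item(); b=np.load("pics/scene0.npy",allow_pickle=True).item()
T=lambda x,y,z:pix2w(a,150+(x+.5)/6-.5,112+(y+.5)/6-.5,z)
S=lambda x,y,z:pix2w(b,130+(x+.5)/6-.5,175+(y+.5)/6-.5,z)
bl,br=T(68,62,50),T(463,98,50)
print("back",bl,br,np.linalg.norm(bl-br))
d=bl-br; print("yaw",np.arctan2(-d[0],d[1]))
L=[T(28,532,53),T(200,552,53),T(212,552,53),T(384,572,53)]
print("lips top",L,np.linalg.norm(L[0]-L[1]),np.linalg.norm(L[2]-L[3]))
d=L[0]-L[3];yaw=np.arctan2(-d[0],d[1]);print("yaw lips",yaw)
print("scene lips",[S(428,375,53),S(562,297,53),S(575,285,53),S(694,220,53)])
print("scene back L,R",S(55,240,50),S(358,95,50))
print("beaker top-cam",T(138,297,0+17)," jar cap",T(312,310,14.5+66),"scene jar cap",S(437,130,80))
for n,u,v,z in(("flask",244,217,0),("orange",128,184,60),("stopwatch",286,250,17),("yel",132,132,60)): print(n,pix2w(a,u,v,z))
E
```

```text
back [818.22822196  38.19120019  50.        ] [ 805.90551273 -160.3593082    50.        ] 198.93253515460668
yaw -0.06198384488660966
lips top [array([581.84457563,  46.46452934,  53.        ]), array([574.50223761, -38.69037135,  53.        ]), array([574.67657342, -44.59481594,  53.        ]), array([ 567.32050634, -129.53294326,   53.        ])] 85.47085490460069 85.25606837958183
yaw lips -0.08233773047693
scene lips [array([582.5004761 ,  47.16157003,  53.        ]), array([575.71848555, -36.69237966,  53.        ]), array([577.51705713, -48.53902323,  53.        ]), array([ 568.41298377, -127.65002007,   53.        ])]
scene back L,R [816.93019383  40.04182217  50.        ] [ 801.62918609 -158.2651401    50.        ]
beaker top-cam [705.4395099    4.45939121  17.        ]  jar cap [692.0549099 -92.7389581  80.5      ] scene jar cap [696.05157099 -98.51601869  80.        ]
flask [ 540.36670945 -220.01599148    0.        ]
orange [627.15317247 124.4420076   60.        ]
stopwatch [ 443.49226464 -350.89223842   17.        ]
yel [782.74582484 120.59236223  60.        ]
```

Both cameras agree: the carrier's yaw is about -0.076 rad, the lip fronts are at about (578,4) and (571,-87), and both trays are about 50 mm out. First I'll turn the tool by +19.9° so its x axis lies along the carrier, closing the hand as it turns, then traverse.

```bash
python3 -m handwheel '[{"xyz":[0,0,0],"rotation":[0,0,6.6],"hand":0},{"xyz":[0,0,0],"rotation":[0,0,6.6],"hand":0},{"xyz":[0,0,0],"rotation":[0,0,6.6],"hand":0},{"xyz":[0.011,-0.02,0],"rotation":[0,0,0],"hand":0},{"xyz":[0.022,-0.04,0],"rotation":[0,0,0],"hand":0},{"xyz":[0.022,-0.04,0],"rotation":[0,0,0],"hand":0},{"xyz":[0.022,-0.04,0],"rotation":[0,0,0],"hand":0},{"xyz":[0.022,-0.04,0],"rotation":[0,0,0],"hand":0},{"xyz":[0.022,-0.04,0],"rotation":[0,0,0],"hand":0},{"xyz":[0.022,-0.04,0],"rotation":[0,0,0],"hand":0}]'
```

```text
clock: 1.1
ee_pos: [337.2, -375.2, 253.1]
eef_rot: [-3.139, 0.114, 0.0]
ft_force: [0.8, 0.1, 0.1]
width: 0.1
finger_force: 0.0
```

```bash
python3 -m handwheel '[{"xyz":[0.021,-0.04,0],"rotation":[0,0,0],"hand":0},{"xyz":[0.021,-0.04,0],"rotation":[0,0,0],"hand":0},{"xyz":[0.021,-0.04,0],"rotation":[0,0,0],"hand":0},{"xyz":[0.021,-0.04,0],"rotation":[0,0,0],"hand":0},{"xyz":[0.021,-0.04,0.01],"rotation":[0,0,0],"hand":0},{"xyz":[0.021,-0.04,0.02],"rotation":[0,0,0],"hand":0},{"xyz":[0.021,-0.035,0.03],"rotation":[0,0,0],"hand":0},{"xyz":[0.01,-0.02,0.03],"rotation":[0,0,0],"hand":0},{"xyz":[0,0,0.03],"rotation":[0,0,0],"hand":0},{"xyz":[0,0,0.02],"rotation":[0,0,0],"hand":0},{"xyz":[0,0,0],"rotation":[0,0,0],"hand":0},{"xyz":[0,0,0],"rotation":[0,0,0],"hand":0}]'; python3 - <<'E'
from h import *
a=cam("top"); b=cam("scene"); s=manip.observe(); print(s["ee_pos"],s["ft_force"])
p=w2pix(a,s["ee_pos"]+[0,0,-22])[0]; q=w2pix(b,s["ee_pos"]+[0,0,-22])[0]; print(p,q)
A=cv2.resize(a["color"][112:212,140:240,::-1],None,fx=4,fy=4,interpolation=cv2.INTER_CUBIC)
B=cv2.resize(b["color"][170:270,150:250,::-1],None,fx=4,fy=4,interpolation=cv2.INTER_CUBIC)
cv2.circle(A,tuple(int(x) for x in (p-[140,112])*4),3,(0,0,255),-1);cv2.circle(B,tuple(int(x) for x in (q-[150,170])*4),3,(0,0,255),-1)
cv2.imwrite("pics/m1.png",np.hstack([A,B]))
E
```

```text
clock: 2.3
ee_pos: [514.3, -94.7, 113.7]
eef_rot: [-3.139, 0.114, 0.001]
ft_force: [-0.3, 0.8, 0.9]
width: -0.2
finger_force: 0.0
[515.19437501 -95.02639977 114.87604723] [0.18067097 0.26444757 0.50117545]
[199.58976277 224.47920737] [254.16973261 207.38486623]
```

View pics/m1.png

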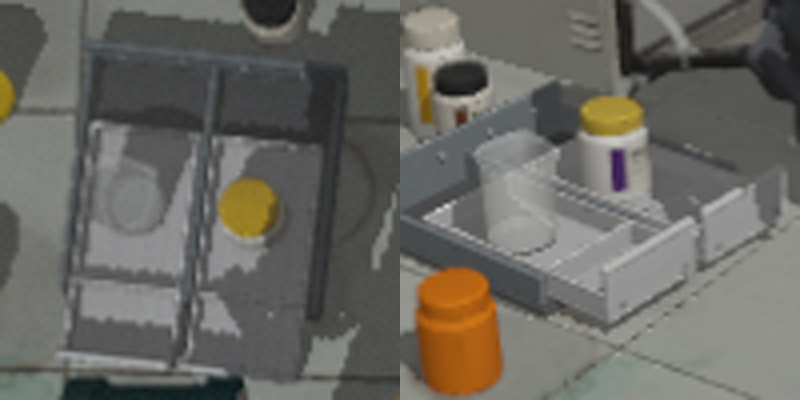

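The picture shows the two trays untouched, with the beaker in the left tray and the jar in the right one. The gripper is just below the crop, in front of the lips. Next I'll centre on the right lip, go down and close in.

```bash
python3 -m handwheel '[{"xyz":[0,-0.006,0.02],"rotation":[0,0,0],"hand":0},{"xyz":[0,-0.006,0.02],"rotation":[0,0,0],"hand":0},{"xyz":[0,0,0.015],"rotation":[0,0,0],"hand":0},{"xyz":[0,0,0.005],"rotation":[0,0,0],"hand":0},{"xyz":[0.01,0,0],"rotation":[0,0,0],"hand":0},{"xyz":[0.01,0,0],"rotation":[0,0,0],"hand":0},{"xyz":[0.005,0,0],"rotation":[0,0,0],"hand":0},{"xyz":[0.003,0,0],"rotation":[0,0,0],"hand":0},{"xyz":[0.003,0,0],"rotation":[0,0,0],"hand":0},{"xyz":[0.003,0,0],"rotation":[0,0,0],"hand":0},{"xyz":[0.003,0,0],"rotation":[0,0,0],"hand":0}]'
```

```text
clock: 3.5
ee_pos: [552.2, -85.5, 53.7]
eef_rot: [3.139, -0.114, -0.0]
ft_force: [-0.2, -0.3, 0.0]
width: 0.0
finger_force: 0.0
```

```bash
python3 -m handwheel '[{"xyz":[0.003,0,0],"rotation":[0,0,0],"hand":0},{"xyz":[0.003,0,0],"rotation":[0,0,0],"hand":0},{"xyz":[0.003,0,0],"rotation":[0,0,0],"hand":0},{"xyz":[0.003,0,0],"rotation":[0,0,0],"hand":0},{"xyz":[0.003,0,0],"rotation":[0,0,0],"hand":0},{"xyz":[0.003,0,0],"rotation":[0,0,0],"hand":0}]'
```

```text
clock: 4.1
ee_pos: [569.9, -86.8, 53.5]
eef_rot: [3.139, -0.114, -0.001]
ft_force: [-1.9, -0.5, 0.3]
width: 0.0
finger_force: 1.1
```

Contact: about 2 N, which is the tray's friction. I'll push on gently.

```bash
python3 -m handwheel '[{"xyz":[0.003,0,0],"rotation":[0,0,0],"hand":0},{"xyz":[0.003,0,0],"rotation":[0,0,0],"hand":0},{"xyz":[0.003,0,0],"rotation":[0,0,0],"hand":0},{"xyz":[0.003,0,0],"rotation":[0,0,0],"hand":0},{"xyz":[0.003,0,0],"rotation":[0,0,0],"hand":0},{"xyz":[0.003,0,0],"rotation":[0,0,0],"hand":0},{"xyz":[0.003,0,0],"rotation":[0,0,0],"hand":0},{"xyz":[0.003,0,0],"rotation":[0,0,0],"hand":0},{"xyz":[0.003,0,0],"rotation":[0,0,0],"hand":0},{"xyz":[0.003,0,0],"rotation":[0,0,0],"hand":0}]'
```

```text
clock: 5.1
ee_pos: [600.2, -89.1, 53.6]
eef_rot: [3.139, -0.115, -0.0]
ft_force: [-2.1, -0.8, 0.6]
width: 0.4
finger_force: 1.1
```

```bash
python3 -m handwheel '[{"xyz":[0.003,0,0],"rotation":[0,0,0],"hand":0},{"xyz":[0.003,0,0],"rotation":[0,0,0],"hand":0},{"xyz":[0.003,0,0],"rotation":[0,0,0],"hand":0},{"xyz":[0.002,0,0],"rotation":[0,0,0],"hand":0}]'
```

```text
clock: 5.5
ee_pos: [602.1, -89.3, 53.1]
eef_rot: [3.138, -0.115, -0.033]
ft_force: [-32.1, 1.6, 27.6]
width: -0.0
finger_force: 16.1
```

The push stopped at TCP x ≈ 602 with 32 N. I'll ease off and check by picture that the tray is really home.

```bash
python3 -m handwheel '[{"xyz":[-0.005,0,0],"rotation":[0,0,0],"hand":0},{"xyz":[-0.01,0,0],"rotation":[0,0,0],"hand":0},{"xyz":[-0.01,0,0],"rotation":[0,0,0],"hand":0}]'; python3 - <<'E'
from h import *
b=cam("scene"); a=cam("top"); s=manip.observe(); print(s["ee_pos"],s["ft_force"])
np.save("pics/s2.npy",b,allow_pickle=True);np.save("pics/t2.npy",a,allow_pickle=True)
B=cv2.resize(b["color"][170:270,150:270,::-1],None,fx=4,fy=4,interpolation=cv2.INTER_CUBIC)
A=cv2.resize(a["color"][112:212,150:230,::-1],None,fx=4,fy=4,interpolation=cv2.INTER_CUBIC)
cv2.imwrite("pics/m2.png",np.hstack([A,B]))
E
```

```text
clock: 5.8
ee_pos: [586.9, -87.5, 54.1]
eef_rot: [-3.139, 0.114, -0.005]
ft_force: [0.3, 0.1, 1.2]
width: 0.1
finger_force: 0.0
[585.51070911 -87.65079736  53.81898529] [0.24190353 0.04106796 0.65438715]
```

View pics/m2.png

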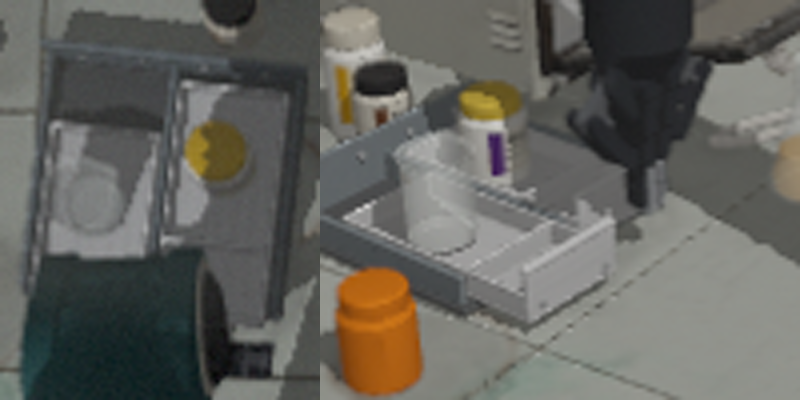

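```bash
python3 - <<'E'
from h import *
a=np.load("pics/t2.npy",allow_pickle=True).item(); b=np.load("pics/s2.npy",allow_pickle=True).item()
th=-0.074; ex=np.array([np.cos(th),np.sin(th)]); ey=np.array([-ex[1],ex[0]]); O=np.array([811-93*ex[0],-60-93*ex[1]])
print(O)
for l,s,r in(("lip",53,0.0),("home",0,0)):
    pass
def P(x,y,z): return np.r_[O+ex*x+ey*y,z]
A=cv2.resize(a["color"][112:212,150:230,::-1],None,fx=6,fy=6,interpolation=cv2.INTER_CUBIC)
def dr(s,col):
    for seg in (((-90-s,-89,53),(-90-s,-5,53)),((90-s,-89,34),(90-s,-5,34))):
        q=(w2pix(a,np.array([P(*t) for t in seg]))-[150,112]+.5)*6-.5
        cv2.line(A,*[tuple(int(v) for v in k) for k in q],col,1)
dr(0,(0,0,255)); dr(.015*1000,(0,255,0))
A=cv2.convertScaleAbs(A,alpha=1.7)
cv2.imwrite("pics/m3.png",A)
E
```

```text
[718.25451782 -53.12427925]
```

View pics/m3.png

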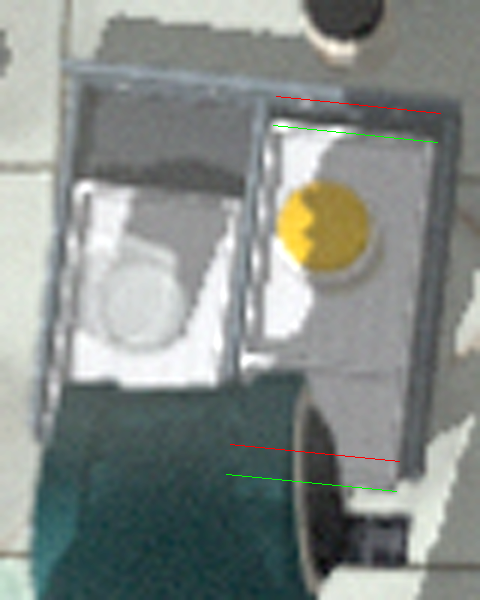

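```bash
python3 - <<'E'
from h import *
a=np.load("pics/top0.npy",allow_pickle=True).item(); b=np.load("pics/scene0.npy",allow_pickle=True).item()
a2=np.load("pics/t2.npy",allow_pickle=True).item(); b2=np.load("pics/s2.npy",allow_pickle=True).item()
th=-0.074; ex=np.array([np.cos(th),np.sin(th)]); ey=np.array([-ex[1],ex[0]]); O=np.array([718.25,-53.12])
T=lambda x,y,z:pix2w(a,150+(x+.5)/6-.5,112+(y+.5)/6-.5,z)
C=lambda p:np.round([(p[:2]-O)@ex,(p[:2]-O)@ey],1)
for n,p in {"rail front R top":T(415,478,32),"rail front L":T(38,440,32),"jar0":T(312,310,80.5),"jar1":T(325,226,80.5),"part0":T(300,440,33),"part1":T(300,367,33),"partL0":T(130,422,33),
 "trayback0":T(340,212,34),"trayback1":T(360,132,34),"traybackL":T(160,190,34),"wall inner top R":T(360,103,50),"lipR0":T(298,562,53),"lipR1corner":T(393,490,53)}.items(): print(n,C(p))
A=cv2.resize(a2["color"][112:212,150:230,::-1],None,fx=5.8,fy=5.8,interpolation=cv2.INTER_CUBIC)
B=cv2.resize(b2["color"][185:250,235:290,::-1],None,fx=6,fy=6,interpolation=cv2.INTER_CUBIC)
B=cv2.convertScaleAbs(B,alpha=1.7)
cv2.imwrite("pics/m4.png",B)
E
```

```text
rail front R top [-95.8 -95.9]
rail front L [-96.3  95. ]
jar0 [-23.2 -41.4]
jar1 [ 18.2 -43.1]
part0 [-82.8 -36.4]
part1 [-46.1 -32.3]
partL0 [-82.6  49.7]
trayback0 [ 34.4 -43.7]
trayback1 [ 76.3 -49.2]
traybackL [36.1 48.2]
wall inner top R [ 87.4 -49.5]
lipR0 [-144.3  -44.8]
lipR1corner [-104.2  -87.4]
```

Measured against the carrier, the tray still stands about 11 mm out: its back edge is at x≈78 where it should be 90, and the lip front is at about -102 where it should be -90. So something blocked the push. I'll look at the fingers and the lip close up before pushing again.

View pics/m4.png

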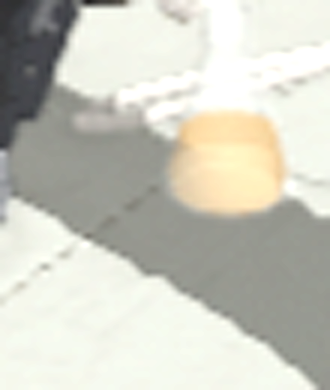

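That crop missed: it shows only the flask region at (230,165), undisturbed. I'll push again with the tips 8 mm higher, in small rows, and watch the force.

```bash
python3 -m handwheel '[{"xyz":[0,0,-0.008],"rotation":[0,0,0],"hand":0},{"xyz":[0.005,0,0],"rotation":[0,0,0],"hand":0},{"xyz":[0.005,0,0],"rotation":[0,0,0],"hand":0},{"xyz":[0.003,0,0],"rotation":[0,0,0],"hand":0},{"xyz":[0.002,0,0],"rotation":[0,0,0],"hand":0},{"xyz":[0.002,0,0],"rotation":[0,0,0],"hand":0}]'; python3 -c "
from h import *
s=manip.observe();print(s['ee_pos'],s['q'],s['moment'],s['ft_force'],s['tau'])"
```

```text
clock: 6.5
ee_pos: [601.5, -89.0, 61.2]
eef_rot: [3.139, -0.114, -0.007]
ft_force: [-7.7, 1.1, 6.4]
width: -0.4
finger_force: 4.0
[601.52525125 -89.04038461  61.16584449] [ 0.24519532  0.66063712 -0.20461432  1.81010673  0.19635768  0.69494662
 -1.71306476] [ 0.18117941  1.65008838 -0.01246129] [-7.65587266  1.14948868  6.37209888] [-2.41309796e-01 -5.39490509e+01 -3.11744459e+00 -2.11032307e+01
  2.49629812e-01 -2.25197934e+00 -2.00133174e-03]
```

```bash
python3 -m handwheel '[{"xyz":[0.002,0,0],"rotation":[0,0,0],"hand":0},{"xyz":[0.002,0,0],"rotation":[0,0,0],"hand":0}]'; python3 -c "
from h import *
s=manip.observe();print(s['ee_pos'],s['q'],s['moment'],s['ft_force'],s['tau'])"
```

```text
clock: 6.7
ee_pos: [601.9, -89.1, 60.8]
eef_rot: [3.139, -0.115, -0.02]
ft_force: [-17.4, 1.3, 14.8]
width: 0.3
finger_force: 8.9
[601.8533816  -89.09500592  60.7727495 ] [ 0.24438716  0.66460102 -0.20444497  1.80332488  0.19546819  0.70591072
 -1.71234287] [0.35327695 3.61023795 0.04010882] [-17.44263704   1.29305171  14.76541795] [-5.47588840e-01 -5.14478552e+01 -2.92765953e+00 -2.50917292e+01
  5.52182179e-01 -5.13095364e+00 -3.23585053e-03]
```

It stalled at the same place, so it's a fixed obstruction. I'll take one composite picture during contact, with the outlines for s=0 and s=10 mm drawn in.

```bash
python3 - <<'E'
from h import *
a=cam("top"); b=cam("scene")
np.save("pics/s5.npy",b,allow_pickle=True);np.save("pics/t5.npy",a,allow_pickle=True)
th=-0.074; ex=np.array([np.cos(th),np.sin(th)]); ey=np.array([-ex[1],ex[0]]); O=np.array([717,-53.])
P=lambda x,y,z: np.r_[O+ex*x+ey*y,z]
def crop(c,x0,y0,w,h,k,gain):
    I=cv2.resize(cv2.convertScaleAbs(c["color"][y0:y0+h,x0:x0+w,::-1],alpha=gain),None,fx=k,fy=k,interpolation=cv2.INTER_CUBIC)
    J=I.copy()
    return I,lambda pts:[tuple(int(v) for v in q) for q in ((w2pix(c,np.array([P(*t) for t in pts]))-[x0,y0]+.5)*k-.5)]
A,pa=crop(a,186,118,48,82,7,2.2); B,pb=crop(b,175,170,78,82,6,1.8)
B=cv2.resize(B,None,fx=1,fy=1)
for s,col in((0,(0,0,255)),(10,(0,255,0))):
    for I,p in((A,pa),(B,pb)):
        for seg in(((-90-s,-89,53),(-90-s,-70,53)),((90-s,-89,34),(90-s,-50,34)),((-33-s,-86,33),(-33-s,-60,33))): cv2.line(I,*p(seg),col,1)
H=max(A.shape[0],B.shape[0]); f=lambda I:cv2.copyMakeBorder(I,0,H-I.shape[0],0,0,cv2.BORDER_CONSTANT)
M=np.hstack([f(A),f(B)]); print(M.shape); M=M[:600,:800]; cv2.imwrite("pics/m5.png",M)
E
```

```text
(574, 804, 3)
```

View pics/m5.png

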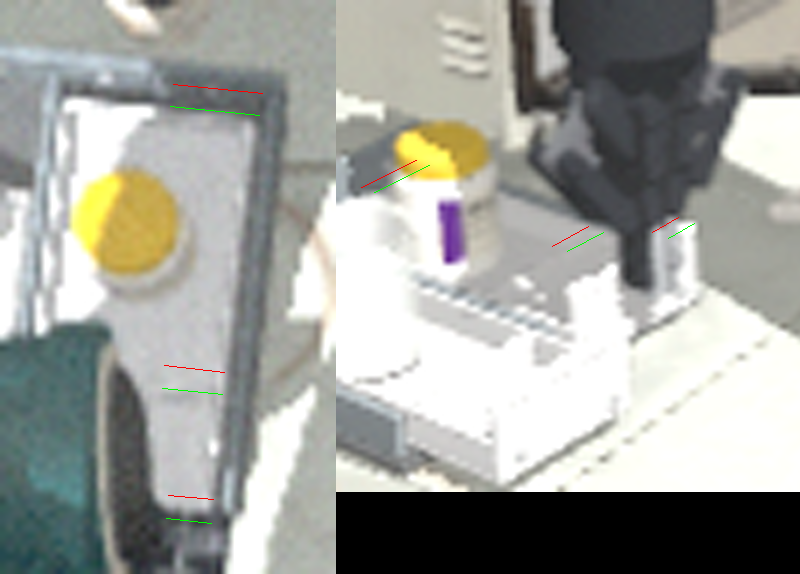

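The picture shows fingers in front of the right lip, at about (635,270) on the right-hand side, and the lip roughly level with the rail end at (225,512) on the left-hand side. Pad force (2×16 N) accounts for the whole wrist force, so the tray itself is at a stop. I'll check by comparing edges along the carrier numerically.

```bash
python3 - <<'E'
from h import *
from scipy.ndimage import map_coordinates as mc
th=-0.076; ex=np.array([np.cos(th),np.sin(th)]); ey=np.array([-ex[1],ex[0]]); O=np.array([717,-53.])
def prof(c,ys,z,xs):
    g=cv2.cvtColor(c["color"],cv2.COLOR_RGB2GRAY).astype(float)
    r=[]
    for y in ys:
        p=w2pix(c,np.array([np.r_[O+ex*x+ey*y,z] for x in xs])); r.append(mc(g,[p[:,1],p[:,0]],order=1))
    return np.mean(r,0).astype(int)
L=lambda f:np.load(f"pics/{f}.npy",allow_pickle=True).item()
xs=np.arange(-116,-70,2)
print("x      ",xs)
for f in("t2","t5"): print(f,"lip z53",prof(L(f),range(-86,-74,2),53,xs))
for f in("top0","t2"): print(f,"railR z32",prof(L(f),(-98,-97,-96),32,xs))
print("top0 railL",prof(L("top0"),(96,97,98),32,xs))
print("top0 centre",prof(L("top0"),(-1,0,1),32,xs))
x0=np.arange(-166,-120,2); print("x",x0);print("lip0",prof(L("top0"),range(-86,-74,2),53,x0)); print("lipL0",prof(L("top0"),range(20,80,3),53,x0))
xp=np.arange(-66,-24,2); print("x",xp); print("part t2",prof(L("t2"),range(-80,-60,2),33,xp)); print("x",xp-40); print("part t0",prof(L("top0"),range(-80,-60,2),33,xp-40))
xb=np.arange(60,104,2); print("x",xb); print("wall z50 top0",prof(L("top0"),range(20,80,4),50,xb)); print("back t2 z34",prof(L("t2"),range(-80,-60,2),34,xb)); 
print("x",xb-40);print("back t0 z34",prof(L("top0"),range(-80,-60,2),34,xb-40))
E
```

```text
x       [-116 -114 -112 -110 -108 -106 -104 -102 -100  -98  -96  -94  -92  -90
  -88  -86  -84  -82  -80  -78  -76  -74  -72]
t2 lip z53 [ 70 101 125 128 125 116  98  84  85  85  87  90  91  90  89  89  88  88
  88  87  88  88  88]
t5 lip z53 [45 48 53 53 52 51 49 45 37 45 59 78 87 91 90 89 88 89 89 90 90 89 89]
top0 railR z32 [118 119 118 114 108  98 102 105 106  95  84  74  69  64  62  61  60  60
  61  61  64  65  64]
t2 railR z32 [ 94  99 113 120 123 121 120 119 115 104  90  74  65  58  52  51  53  52
  52  51  52  53  53]
top0 railL [112 112 111 111 112 113 113 112 111 106  98  90  84  81  80  82  83  81
  80  79  79  79  77]
top0 centre [80 82 83 80 78 75 74 72 72 76 77 78 79 81 81 80 80 81 79 77 76 75 76]
x [-166 -164 -162 -160 -158 -156 -154 -152 -150 -148 -146 -144 -142 -140
 -138 -136 -134 -132 -130 -128 -126 -124 -122]
lip0 [125 125 125 125 125 125 125 126 126 125 130 134 136 111  88  84  84  83
  83  84  86  89  94]
lipL0 [124 123 123 123 123 119 109  95  93 109 125 140 146 129  96  82  82  83
  83  83  83  83  84]
x [-66 -64 -62 -60 -58 -56 -54 -52 -50 -48 -46 -44 -42 -40 -38 -36 -34 -32
 -30 -28 -26]
part t2 [90 90 90 90 90 90 90 90 88 85 83 83 88 89 90 90 90 90 89 89 90]
x [-106 -104 -102 -100  -98  -96  -94  -92  -90  -88  -86  -84  -82  -80
  -78  -76  -74  -72  -70  -68  -66]
part t0 [143 143 143 143 143 143 142 140 136 133 131 124  98  89  90  94 104 120
 133 140 140]
x [ 60  62  64  66  68  70  72  74  76  78  80  82  84  86  88  90  92  94
  96  98 100 102]
wall z50 top0 [67 66 66 65 65 65 65 65 65 64 63 67 71 73 73 78 84 83 76 73 72 73]
back t2 z34 [88 88 88 88 87 84 79 77 74 68 54 45 44 46 48 49 48 48 52 57 64 70]
x [20 22 24 26 28 30 32 34 36 38 40 42 44 46 48 50 52 54 56 58 60 62]
back t0 z34 [ 96  96  96  96  95 100 112 116 105  64  48  47  47  51  56  62  65  65
  65  64  64  64]
```

```bash
python3 - <<'E'
from h import *
from scipy.ndimage import map_coordinates as mc
th=-0.076; ex=np.array([np.cos(th),np.sin(th)]); ey=np.array([-ex[1],ex[0]]); O=np.array([717,-53.])
L=lambda f:np.load(f"pics/{f}.npy",allow_pickle=True).item()
def grid(f,xs,ys,z):
    c=L(f);g=cv2.cvtColor(c["color"],cv2.COLOR_RGB2GRAY).astype(float)
    for x in xs:
        p=w2pix(c,np.array([np.r_[O+ex*x+ey*y,z] for y in ys])); print(x,mc(g,[p[:,1],p[:,0]],order=1).astype(int))
print("t0 z14, y left->right 88..-92"); grid("top0",range(100,36,-4),range(88,-93,-6),14)
print("t5"); grid("t5",range(104,60,-4),range(0,-93,-6),14)
E
python3 -m handwheel '[{"xyz":[0.002,0,0],"rotation":[0,0,0],"hand":0},{"xyz":[0.002,0,0],"rotation":[0,0,0],"hand":0},{"xyz":[0.002,0,0],"rotation":[0,0,0],"hand":0}]'
```

```text
t0 z14, y left->right 88..-92
100 [81 80 82 90 82 82 83 86 85 83 81 83 86 83 80 83 84 84 79 80 83 85 83 82
 82 83 84 78 80 81 84]
96 [71 75 74 72 71 74 75 71 68 76 72 69 71 69 69 71 70 77 75 69 70 72 68 68
 70 84 74 65 68 70 71]
92 [69 75 75 72 68 68 68 69 69 71 70 64 72 71 69 61 67 75 71 62 64 67 68 64
 62 80 75 65 62 61 70]
88 [59 65 67 66 59 61 65 66 66 60 61 65 67 67 70 51 64 67 62 61 65 65 66 63
 59 63 67 61 59 58 75]
84 [62 66 64 63 66 64 65 64 64 65 64 64 64 70 73 53 65 65 64 63 66 65 63 63
 64 65 63 65 62 61 77]
80 [64 65 62 63 64 66 66 64 66 66 65 66 64 72 78 51 65 64 63 60 63 64 61 64
 63 62 63 60 63 63 79]
76 [68 66 65 66 66 66 65 65 65 64 64 66 65 67 76 46 66 64 64 64 65 64 64 64
 64 64 63 63 61 63 82]
72 [64 66 65 66 67 64 66 64 66 63 68 66 63 65 73 49 64 65 66 66 65 65 63 65
 64 66 65 64 64 63 83]
68 [68 67 65 69 65 66 68 66 66 66 68 69 66 68 71 49 66 68 66 66 66 66 65 65
 67 66 66 63 65 63 85]
64 [65 68 67 65 68 66 66 68 67 67 67 69 67 68 71 53 65 66 65 65 68 65 66 66
 66 64 65 63 65 62 79]
60 [64 68 66 66 66 67 66 63 64 63 66 65 65 70 74 56 67 67 67 66 64 67 65 65
 65
[... 660 characters left out ...]
[76 79 75 91 72 74 67 61 47 47 48 52 46 44 46 46]
92 [62 63 66 80 65 63 59 65 50 46 44 53 48 44 45 48]
88 [49 55 51 51 47 48 46 52 44 45 44 44 45 43 44 48]
84 [ 67 102  88  75  65  77  96  66  53  54  56  61  61  52  47  50]
80 [ 92 145 119 113 121 131 138  81  71  74  78  76  72  70  69  50]
76 [ 85  92 123 130 135 132  86  79  79  83  81  79  81  79  82  50]
72 [ 94  91 140 143 148 121  87  86  87  88  89  87  87  86  81  55]
68 [116  85 142 142 146  98  87  88  86  89  88  88  88  87  81  55]
64 [137  90 140 142 145  94  87  87  88  87  87  88  89  88  79  53]
clock: 7.1
ee_pos: [602.3, -89.1, 60.5]
eef_rot: [3.139, -0.115, -0.04]
ft_force: [-32.4, 2.9, 27.8]
width: 0.1
finger_force: 16.8
```

It's still rigid at TCP x≈602, and both the pictures and the finger position say about 10 mm short. I'll test whether the tips are catching on something low by pushing the upper lip only, with the tips at about z=46, and read the moment.

```bash
python3 -m handwheel '[{"xyz":[-0.008,0,0],"rotation":[0,0,0],"hand":0},{"xyz":[-0.01,0,0],"rotation":[0,0,0],"hand":0},{"xyz":[-0.005,0,-0.007],"rotation":[0,0,0],"hand":0},{"xyz":[0.005,0,0],"rotation":[0,0,0],"hand":0},{"xyz":[0.005,0,0],"rotation":[0,0,0],"hand":0},{"xyz":[0.005,0,0],"rotation":[0,0,0],"hand":0},{"xyz":[0.002,0,0],"rotation":[0,0,0],"hand":0},{"xyz":[0.002,0,0],"rotation":[0,0,0],"hand":0},{"xyz":[0.002,0,0],"rotation":[0,0,0],"hand":0}]'; python3 -c "
from h import *
s=manip.observe();print(s['ee_pos'],s['moment'],s['ft_force'])"
```

```text
clock: 8.0
ee_pos: [602.8, -89.2, 68.4]
eef_rot: [3.139, -0.115, -0.033]
ft_force: [-30.8, 3.3, 30.3]
width: -0.4
finger_force: 15.7
[602.76768083 -89.20774775  68.44563956] [ 0.58206001  6.53606048 -0.01296647] [-30.82097665   3.32055972  30.31779564]
```

```bash
python3 -m handwheel '[{"xyz":[-0.01,0,0],"rotation":[0,0,0],"hand":0},{"xyz":[-0.03,0,0],"rotation":[0,0,0],"hand":0},{"xyz":[-0.04,0,-0.02],"rotation":[0,0,0],"hand":0},{"xyz":[-0.04,0,-0.03],"rotation":[0,0,0],"hand":0},{"xyz":[-0.03,0,-0.02],"rotation":[0,0,0],"hand":0},{"xyz":[0,0,0],"rotation":[0,0,0],"hand":0}]'; python3 - <<'E'
from h import *
a=cam("top"); b=cam("scene")
np.save("pics/s6.npy",b,allow_pickle=True);np.save("pics/t6.npy",a,allow_pickle=True)
g=lambda I:(255*(np.clip(I/200.,0,1))**.6).astype(np.uint8)
A=cv2.resize(g(a["color"][116:206,155:227,::-1]),(456,570),interpolation=cv2.INTER_LANCZOS4)
B=cv2.resize(g(b["color"][178:246,186:254,::-1]),(340,340),interpolation=cv2.INTER_LANCZOS4)
a0=np.load("pics/s2.npy",allow_pickle=True).item()
B2=cv2.resize(g(a["color"][112:140,180:222,::-1]),(340,227),interpolation=cv2.INTER_LANCZOS4)
M=np.zeros((570,800,3),np.uint8); M[:,:456]=A; M[:340,460:]=B; M[342:569,460:]=B2
cv2.imwrite("pics/m6.png",M)
E
```

```text
clock: 8.6
ee_pos: [460.2, -79.0, 140.8]
eef_rot: [3.138, -0.115, 0.004]
ft_force: [0.8, -0.0, 0.2]
width: -0.1
finger_force: 0.0
```

View pics/m6.png

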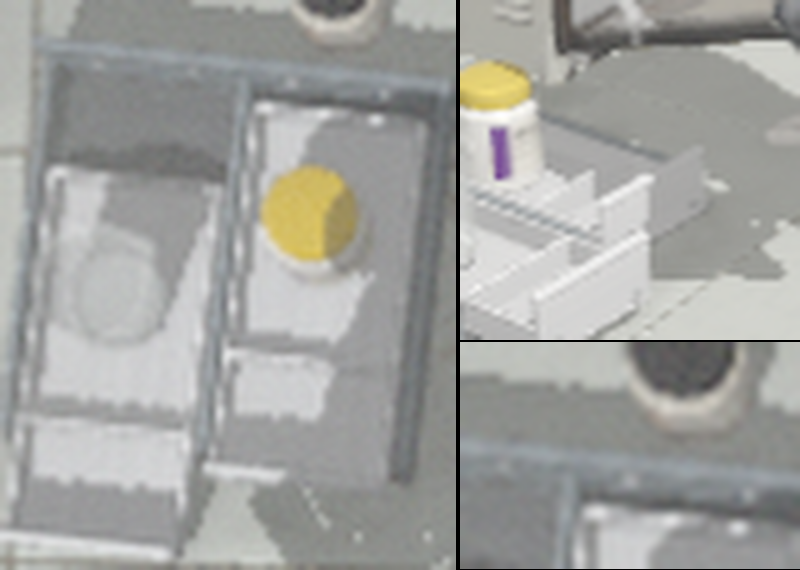

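This view shows the jar upright in its tray. The right lip's lit bead is at about (205..285, 465..475), close to the rail end at (400,480), and there's a dark gap behind the tray's back edge at (260..420, 100..120). I'll measure the bead now that it's in sunlight.

```bash
python3 - <<'E'
from h import *
from scipy.ndimage import map_coordinates as mc
th=-0.076; ex=np.array([np.cos(th),np.sin(th)]); ey=np.array([-ex[1],ex[0]]); O=np.array([717,-53.])
L=lambda f:np.load(f"pics/{f}.npy",allow_pickle=True).item()
def prof(f,ys,z,xs):
    c=L(f);g=cv2.cvtColor(c["color"],cv2.COLOR_RGB2GRAY).astype(float)
    return np.mean([mc(g,w2pix(c,np.array([np.r_[O+ex*x+ey*y,z] for x in xs])).T[::-1],order=1) for y in ys],0).astype(int)
xs=np.arange(-116,-76,2);print(xs);print("lip t6",prof("t6",range(-30,-8,2),53,xs));print("rail",prof("t6",(-98,-97,-96),32,xs))
x=xs-40;print(x);print("lip0 ",prof("top0",range(-30,-8,2),53,x)); print("lipL t6",prof("t6",range(20,80,3),53,x))
xb=np.arange(60,104,2);print(xb);print("back t6",prof("t6",range(-24,-12,2),34,xb));print(xb-40);print("back0",prof("top0",range(-24,-12,2),34,xb-40))
# jar cap centroid by colour
for f in("top0","t6"):
    c=L(f);h=cv2.cvtColor(c["color"],cv2.COLOR_RGB2HSV);m=cv2.inRange(h,(18,130,60),(32,255,255));m[:140]=m[:140];mm=np.zeros_like(m);mm[125:185,185:225]=m[125:185,185:225]
    v,u=np.nonzero(mm);p=pix2w(c,u.mean(),v.mean(),80.5);print(f,len(u),[(p[:2]-O)@ex,(p[:2]-O)@ey])
E
```

```text
[-116 -114 -112 -110 -108 -106 -104 -102 -100  -98  -96  -94  -92  -90
  -88  -86  -84  -82  -80  -78]
lip t6 [107 104 104 105 106 107 120 138 148 124  98  88  89  88  88  88  89  90
  90  90]
rail [74 74 75 74 73 73 73 71 69 63 55 50 50 51 51 52 53 52 52 52]
[-156 -154 -152 -150 -148 -146 -144 -142 -140 -138 -136 -134 -132 -130
 -128 -126 -124 -122 -120 -118]
lip0  [124 124 126 124 119 114 127 145 121  92  83  85  85  85  86  86  86  85
  84  84]
lipL t6 [123 112  98  96 112 129 144 150 133  99  84  85  86  86  86  86  86  86
  86  86]
[ 60  62  64  66  68  70  72  74  76  78  80  82  84  86  88  90  92  94
  96  98 100 102]
back t6 [138 138 138 139 137 131 123 117 109  92  70  50  55  64  78  82  81  84
  86  85  79  74]
[20 22 24 26 28 30 32 34 36 38 40 42 44 46 48 50 52 54 56 58 60 62]
back0 [134 133 133 134 130 126 129 126 115  73  50  50  50  53  61  64  66  67
  67  67  65  66]
top0 163 [np.float64(-22.441332081877054), np.float64(-42.49614070259899)]
t6 160 [np.float64(19.839004801868413), np.float64(-42.5237383929606)]
```

The lip's rear face now lines up with the rail ends. The tray, jar and bead all moved 42 mm, which is a legal starting value, whereas my earlier 52 mm estimate lay outside the 20–50 mm range. Three pushes at over 30 N, against 2 N of sliding friction, hit the same rigid stop, so the right tray is home. The next target is the left pocket, with the TCP at about (606, 3), approached from above.

```bash
python3 -m handwheel '[{"xyz":[0.02,-0.013,0],"rotation":[0,0,0],"hand":0},{"xyz":[0.03,-0.02,0],"rotation":[0,0,0],"hand":0},{"xyz":[0.03,-0.02,0],"rotation":[0,0,0],"hand":0},{"xyz":[0.03,-0.02,0],"rotation":[0,0,0],"hand":0},{"xyz":[0.02,-0.013,0],"rotation":[0,0,0],"hand":0},{"xyz":[0.01,-0.006,0],"rotation":[0,0,0],"hand":0},{"xyz":[0,0,0],"rotation":[0,0,0],"hand":0},{"xyz":[0,0,0],"rotation":[0,0,0],"hand":0}]'
```

```text
clock: 9.5
ee_pos: [607.0, 2.0, 137.7]
eef_rot: [3.139, -0.115, -0.003]
ft_force: [-0.7, -0.6, -0.6]
width: -0.3
finger_force: 0.0
```

```bash
python3 -m handwheel '[{"xyz":[0,0,0.015],"rotation":[0,0,0],"hand":0},{"xyz":[0,0,0.02],"rotation":[0,0,0],"hand":0},{"xyz":[0,0,0.015],"rotation":[0,0,0],"hand":0},{"xyz":[0,0,0.01],"rotation":[0,0,0],"hand":0},{"xyz":[0,0,0.005],"rotation":[0,0,0],"hand":0},{"xyz":[0,0,0.005],"rotation":[0,0,0],"hand":0},{"xyz":[0,0,0.005],"rotation":[0,0,0],"hand":0},{"xyz":[0,0,0.005],"rotation":[0,0,0],"hand":0},{"xyz":[0,0,0.002],"rotation":[0,0,0],"hand":0},{"xyz":[0,0,0],"rotation":[0,0,0],"hand":0}]'
```

```text
clock: 10.5
ee_pos: [607.6, 2.7, 56.5]
eef_rot: [3.139, -0.114, -0.0]
ft_force: [-0.0, 0.1, 0.6]
width: -0.2
finger_force: 0.0
```

The fingers are in the pocket with no contact. I'll draw gently along -x.

```bash
python3 -m handwheel '[{"xyz":[-0.004,0,0],"rotation":[0,0,0],"hand":0},{"xyz":[-0.004,0,0],"rotation":[0,0,0],"hand":0},{"xyz":[-0.003,0,0],"rotation":[0,0,0],"hand":0},{"xyz":[-0.002,0,0],"rotation":[0,0,0],"hand":0},{"xyz":[-0.002,0,0],"rotation":[0,0,0],"hand":0},{"xyz":[-0.002,0,0],"rotation":[0,0,0],"hand":0},{"xyz":[-0.002,0,0],"rotation":[0,0,0],"hand":0},{"xyz":[-0.002,0,0],"rotation":[0,0,0],"hand":0},{"xyz":[-0.002,0,0],"rotation":[0,0,0],"hand":0},{"xyz":[-0.003,0,0],"rotation":[0,0,0],"hand":0},{"xyz":[-0.003,0,0],"rotation":[0,0,0],"hand":0},{"xyz":[-0.003,0,0],"rotation":[0,0,0],"hand":0}]'
```

```text
clock: 11.7
ee_pos: [575.7, 5.2, 56.8]
eef_rot: [-3.139, 0.114, -0.0]
ft_force: [2.1, 0.2, 1.7]
width: -0.1
finger_force: 1.1
```

```bash
python3 -m handwheel '[{"xyz":[-0.003,0,0],"rotation":[0,0,0],"hand":0},{"xyz":[-0.003,0,0],"rotation":[0,0,0],"hand":0},{"xyz":[-0.003,0,0],"rotation":[0,0,0],"hand":0},{"xyz":[-0.003,0,0],"rotation":[0,0,0],"hand":0},{"xyz":[-0.003,0,0],"rotation":[0,0,0],"hand":0},{"xyz":[-0.003,0,0],"rotation":[0,0,0],"hand":0},{"xyz":[-0.003,0,0],"rotation":[0,0,0],"hand":0},{"xyz":[-0.003,0,0],"rotation":[0,0,0],"hand":0},{"xyz":[-0.003,0,0],"rotation":[0,0,0],"hand":0},{"xyz":[-0.003,0,0],"rotation":[0,0,0],"hand":0}]'
```

```text
clock: 12.7
ee_pos: [545.6, 7.3, 56.6]
eef_rot: [-3.139, 0.114, 0.0]
ft_force: [2.8, 1.2, 1.2]
width: 0.1
finger_force: 1.1
```

The tray is sliding at about 2 N. The stop should come near TCP x≈510–520.

```bash
python3 -m handwheel '[{"xyz":[-0.003,0,0],"rotation":[0,0,0],"hand":0},{"xyz":[-0.003,0,0],"rotation":[0,0,0],"hand":0},{"xyz":[-0.003,0,0],"rotation":[0,0,0],"hand":0},{"xyz":[-0.003,0,0],"rotation":[0,0,0],"hand":0},{"xyz":[-0.003,0,0],"rotation":[0,0,0],"hand":0},{"xyz":[-0.003,0,0],"rotation":[0,0,0],"hand":0},{"xyz":[-0.002,0,0],"rotation":[0,0,0],"hand":0},{"xyz":[-0.002,0,0],"rotation":[0,0,0],"hand":0}]'
```

```text
clock: 13.5
ee_pos: [523.7, 8.8, 56.6]
eef_rot: [3.139, -0.114, -0.0]
ft_force: [1.3, 0.6, 1.6]
width: 0.1
finger_force: 1.1
```

```bash
python3 -m handwheel '[{"xyz":[-0.002,0,0],"rotation":[0,0,0],"hand":0},{"xyz":[-0.002,0,0],"rotation":[0,0,0],"hand":0},{"xyz":[-0.002,0,0],"rotation":[0,0,0],"hand":0}]'
```

```text
clock: 13.8
ee_pos: [517.8, 9.3, 56.6]
eef_rot: [3.139, -0.114, -0.0]
ft_force: [2.5, 1.5, 0.2]
width: 0.2
finger_force: 1.1
```

```bash
python3 -m handwheel '[{"xyz":[-0.002,0,0],"rotation":[0,0,0],"hand":0},{"xyz":[-0.002,0,0],"rotation":[0,0,0],"hand":0},{"xyz":[-0.002,0,0],"rotation":[0,0,0],"hand":0}]'
```

```text
clock: 14.1
ee_pos: [517.1, 9.4, 57.3]
eef_rot: [-3.138, 0.115, -0.018]
ft_force: [18.0, -0.6, -15.6]
width: 0.2
finger_force: 8.9
```

```bash
python3 -m handwheel '[{"xyz":[-0.002,0,0],"rotation":[0,0,0],"hand":0},{"xyz":[-0.002,0,0],"rotation":[0,0,0],"hand":0},{"xyz":[-0.002,0,0],"rotation":[0,0,0],"hand":0}]'
```

```text
clock: 14.4
ee_pos: [516.7, 9.4, 58.5]
eef_rot: [-3.136, 0.116, -0.036]
ft_force: [29.1, -2.6, -19.4]
width: 0.0
finger_force: 14.4
```

The stop is reached at 29 N. As a cross-check, the two stall positions (-112 and -204 along the carrier) with the 11 mm half-pad width put the two lips 121 mm apart. That matches one tray home and the other 120 mm out. I'll release and lift clear.

```bash
python3 -m handwheel '[{"xyz":[0.006,0,0],"rotation":[0,0,0],"hand":0},{"xyz":[0.008,0,0],"rotation":[0,0,0],"hand":0},{"xyz":[0.006,0,0],"rotation":[0,0,0],"hand":0},{"xyz":[0,0,0],"rotation":[0,0,0],"hand":0},{"xyz":[0,0,-0.01],"rotation":[0,0,0],"hand":0},{"xyz":[0,0,-0.02],"rotation":[0,0,0],"hand":0},{"xyz":[0,0,-0.03],"rotation":[0,0,0],"hand":0},{"xyz":[0,0,-0.03],"rotation":[0,0,0],"hand":0},{"xyz":[0,0,-0.03],"rotation":[0,0,0],"hand":0},{"xyz":[-0.03,0,-0.02],"rotation":[0,0,0],"hand":0},{"xyz":[-0.03,0,0],"rotation":[0,0,0],"hand":0},{"xyz":[0,0,0],"rotation":[0,0,0],"hand":0}]'; python3 - <<'E'
from h import *
from scipy.ndimage import map_coordinates as mc
th=-0.076; ex=np.array([np.cos(th),np.sin(th)]); ey=np.array([-ex[1],ex[0]]); O=np.array([717,-53.])
c=cam("top"); b=cam("scene"); np.save("pics/t7.npy",c,allow_pickle=True)
print(manip.observe()["ee_pos"],manip.observe()["ft_force"])
g=cv2.cvtColor(c["color"],cv2.COLOR_RGB2GRAY).astype(float)
def prof(ys,z,xs): return np.mean([mc(g,w2pix(c,np.array([np.r_[O+ex*x+ey*y,z] for x in xs])).T[::-1],order=1) for y in ys],0).astype(int)
xs=np.arange(-116,-80,2);print(xs,"\nlipR",prof(range(-30,-8,2),53,xs))
xs=np.arange(-60,10,2)-20;print(xs,"\nbackL",prof(range(20,76,4),34,xs))
h=cv2.cvtColor(c["color"],cv2.COLOR_RGB2HSV);m=cv2.inRange(h,(18,130,60),(32,255,255));mm=np.zeros_like(m);mm[125:185,185:225]=m[125:185,185:225]
v,u=np.nonzero(mm);p=pix2w(c,u.mean(),v.mean(),80.5);print("jar",len(u),(p[:2]-O)@ex,(p[:2]-O)@ey)
E
```

```text
clock: 15.6
ee_pos: [462.0, 13.2, 197.3]
eef_rot: [3.138, -0.113, -0.004]
ft_force: [-0.1, 0.6, -0.5]
width: -0.0
finger_force: 0.0
[465.5650897   12.94381144 197.29994233] [ 0.30785738  0.22958018 -1.00821543]
[-116 -114 -112 -110 -108 -106 -104 -102 -100  -98  -96  -94  -92  -90
  -88  -86  -84  -82] 
lipR [114 114 114 112 104  92  82  82  87  87  87  87  87  88  88  88  88  88]
[-80 -78 -76 -74 -72 -70 -68 -66 -64 -62 -60 -58 -56 -54 -52 -50 -48 -46
 -44 -42 -40 -38 -36 -34 -32 -30 -28 -26 -24 -22 -20 -18 -16 -14 -12] 
backL [112 110 109 108 104  99  95  95  96  97  96  96  97  99  99  98  94  91
  86  79  63  48  46  46  47  48  50  53  56  59  61  62  62  62  62]
jar 156 19.19404087841625 -42.621079338400506
```

The left tray's back edge moved 78 mm (42 → 120), which puts it fully out, and the jar is unmoved. A quick template match will tell whether the beaker rode along, then I'll hand in.

```bash
python3 - <<'E'
from h import *
a=np.load("pics/t6.npy",allow_pickle=True).item(); c=np.load("pics/t7.npy",allow_pickle=True).item()
g=lambda c:cv2.Canny(cv2.resize(cv2.cvtColor(c["color"],cv2.COLOR_RGB2GRAY),None,fx=3,fy=3,interpolation=cv2.INTER_CUBIC),20,60).astype(np.float32)
G=lambda I:cv2.GaussianBlur(I,(0,0),2)
t=G(g(a))[3*151:3*175,3*160:3*183]; r=cv2.matchTemplate(G(g(c))[3*130:3*225,3*145:3*195],t,cv2.TM_CCOEFF_NORMED)
_,m,_,l=cv2.minMaxLoc(r); print("score",m,"shift px",(145+l[0]/3)-160,(130+l[1]/3)-151)
print("expected",w2pix(c,[705-78*.997,4.5+78*.076,50])-w2pix(c,[705,4.5,50]))
d=np.abs(np.load("pics/top0.npy",allow_pickle=True).item()["color"].astype(int)-c["color"]).max(2)
for n,(u,v) in dict(flask=(244,217),orange=(128,184),yellow=(132,132),stopw=(286,250),mug=(368,235)).items(): print(n,np.median(d[v-8:v+9,u-8:u+9]))
E
```

```text
score 0.6450825929641724 shift px -3.333333333333343 25.333333333333343
expected [[-3.11881721 25.88985997]]
flask 5.0
orange 6.0
yellow 6.0
stopw 6.0
mug 16.0
```

```bash
python3 -c "
from bench import manip
print(manip.sign_off())"
```

```text
the job is handed in; nothing more can be done
None
```

I pushed the jar's tray (right) home first, then drew the beaker's tray (left) out to its stop and handed the job in at about 16 s; the judge gave no verdict. Early pictures put the right tray about 10 mm short, but its rigid stop at over 30 N and the 121 mm between the two lips (120 expected) say it is home. The beaker rode out with its tray, the jar stayed put, and I saw no bystander move; the mug's patch of the picture changed slightly, probably from the arm's shadow.

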